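# Put the pipe-forming mandrels back in their storage blocks

## Task

Put the four aluminium forming mandrels away: stand each one upright in the wooden storage block whose recess matches its foot in shape and size, its foot resting flat on the recess floor. Leave the amber jar and the copper sleeve where they stand.

Things in the scene. Friction and masses are not known exactly. Their poses are not given: they have to be found in the camera images.
- mandrel_wide_center (a point): Loose solid aluminium mandrel standing upright on the table, a stout round one: 56 mm diameter, 60 mm high, about 0.4 kg. Point: its centre, half-way up; z up.
- mandrel_slim_center (a point): Loose solid aluminium mandrel standing upright on the table, a slender round one: 30 mm diameter, 80 mm high, about 0.16 kg. Point: its centre, half-way up; z up.
- mandrel_square_center (a point): Loose solid aluminium mandrel standing upright on the table, a square bar: 42 x 42 mm, 70 mm high, about 0.32 kg. Point: its centre, half-way up; z up, x and y square to its faces.
- mandrel_flat_center (a point): Loose solid aluminium mandrel standing upright on the table, a flat oblong bar: 66 mm along its x, 26 mm along its y, 65 mm high, about 0.3 kg. Point: its centre, half-way up; z up.
- block_wide_seat (a point): Fixed storage block of light wood, 104 x 104 mm, 18 mm high, top flat, with one recess 8 mm deep in the middle of its top, its floor lined in grey felt: round, 71 mm in diameter, for the stout round mandrel. Point: centre of the recess floor, 10 mm above the table; z up, x and y along the block's sides.
- block_slim_seat (a point): Fixed storage block of light wood, 104 x 104 mm, 18 mm high, top flat, with one recess 8 mm deep in the middle of its top, its floor lined in grey felt: round, 45 mm in diameter, for the slender round mandrel. Point: centre of the recess floor, 10 mm above the table; z up, x and y along the block's sides.
- block_square_seat (a point): Fixed storage block of light wood, 104 x 104 mm, 18 mm high, top flat, with one recess 8 mm deep in the middle of its top, its floor lined in grey felt: square, 57 x 57 mm, sides parallel to the block's, for the square mandrel. Point: centre of the recess floor, 10 mm above the table; z up, x and y along the block's sides.
- block_flat_seat (a point): Fixed storage block of light wood, 104 x 104 mm, 18 mm high, top flat, with one recess 8 mm deep in the middle of its top, its floor lined in grey felt: oblong, 81 mm along x and 41 mm along y, for the flat oblong mandrel. Point: centre of the recess floor, 10 mm above the table; z up, x and y along the block's sides.
- flux_jar_center (a point): Bystander: small loose amber jar with a black cap, 38 mm in diameter, 45 mm high, upright. Point: its centre, half-way up.
- sleeve_center (a point): Bystander: loose upright copper sleeve, an open thin-walled tube 40 mm in diameter, 35 mm high. Point: its centre, half-way up.
Things that resemble listed ones, but are neither listed nor needed, are in the scene too. Leave any green look-alike of the part that bears mandrel_slim_center alone. What is shaped like the part that bears mandrel_square_center but blue is not meant.

How it is judged (in metres and radians):
At the end, for the whole second after the job is handed in: Each mandrel stands in its own block: centre within 12 mm of the recess centre horizontally, foot within 4 mm of the recess floor, leaning less than 0.08 rad, at rest and released (horizontal distance between mandrel_wide_center and block_wide_seat below 0.012 m and z of mandrel_wide_center in the frame of block_wide_seat below 0.034 m and angle between each of mandrel_wide_center, mandrel_slim_center, mandrel_square_center, mandrel_flat_center's own z axis and vertical below 0.08 rad and linear speed of each of mandrel_wide, mandrel_slim, mandrel_square, mandrel_flat below 0.02 m/s and horizontal distance between mandrel_slim_center and block_slim_seat below 0.012 m and z of mandrel_slim_center in the frame of block_slim_seat below 0.044 m and horizontal distance between mandrel_square_center and block_square_seat below 0.012 m and z of mandrel_square_center in the frame of block_square_seat below 0.039 m and horizontal distance between mandrel_flat_center and block_flat_seat below 0.012 m and z of mandrel_flat_center in the frame of block_flat_seat below 0.0365 m); the robot touches nothing.
It fails at once if the jar or the sleeve is moved by more than 25 mm (distance of any of flux_jar_center, sleeve_center from where it was at the start of the episode above 0.025 m).
It also fails if it takes over 120 s, if anything falls off the work surface, if the arm or the gripper's body presses on something with over 40 N, if the wrist force passes 120 N, or if a joint passes its speed limit or range.

## Robot

A 7-joint arm with a two-finger parallel gripper is mounted at the origin on the work surface. World frame = base frame: x ahead of the robot, y to its left, z up, the work surface at z = 0. Lengths are in mm, angles in rad, forces in N, time in s.
With the tool pointing down it reaches from about 400 to 875 mm from the base axis. Payload 4.4 kg.
Tool frame: the origin (TCP) lies on the centre line of the jaws, within the pads' length; the fingertips stand 25 mm ahead of it and the grasp point (between the pads) lies 6 mm ahead of it; z points along the fingers, x is the direction in which the jaws open and shut, and the axes are right-handed (so a half turn about z gives the same grasp; the last joint's range is limited). The gripper opens to 85 mm and grips with 20 to 120 N. Pads are 22 mm wide; open, the fingers measure 114 mm over their backs; the gripper's body (76 mm by 85 mm) begins 54 mm behind the grasp point. The pads swing forward as they close: fully open they stand 13 mm farther back than shut.
Start: joints at [1.206, 0.628, 0.038, 1.517, -0.027, 0.996, -0.02], TCP at [191.37, -621.205, 256.313] pointing down, gripper open.
Joint ranges: [-3.06, 3.06], [-0.37, 2.12], [-1.25, 1.32], [0.18, 2.47], [-1.1, 4.24], [0.23, 1.98], [-2.94, 2.94]. Speed limits (rad/s): [2.57, 2.57, 3.14, 3.14, 3.14, 3.14, 3.14].

## Interface

Orientations are given as [roll, pitch, yaw] about the fixed x, y, z axes, in that order (R = Rz(yaw) Ry(pitch) Rx(roll)).
In Python, from cell import ctrl, cams gives the robot as it stands. The module is installed in compiled form; this text tells all that it offers.
- The arm moves only by the tool step_arm, never from a script. Its arguments are lists of equal length, an entry for each row: "linear": the shift along the tool's x, y, z in mm, a list of three; "yaw": the turn about the tool's z in rad; "gripper": the opening, from -1 (shut) to 1 (fully open). A call has 1 to 8 rows; each row is the pose to reach, as a shift and turn from the pose commanded when the call began, along the tool's axes at that moment; what a row does not reach only later rows make up. A row lasts 1/12 s, in which the tool goes at most 41.7 mm and 7.16 degrees, less where a joint would pass 70% of its speed; a pose out of reach is approached as far as the arm can. A call with a gripper value outside its range is refused whole. The fingers move at their own pace and stop on an object; the grip force is fixed at half the most. Time passes only in rows, so rows that repeat a pose let the fingers close. It gives the time, the measured TCP pose, the force and the opening at its end, in the units of the state.
- ctrl.read_state(): the state, without advancing time (a new reading comes with each control period).
- cams.get_image(name): name is "scene" or "side" or "wrist"; returns a dict with "frame" (384x512x3 uint8, red, green, blue), "depth" (384x512 float32, mm along the optical axis (not along the pixel's ray), 0 where there is no reading), "intrinsics" (3x3 intrinsics, pixels), "k1" (the pictures are not rectified: a ray, as slopes to the right and down, at radius r is drawn at 1 + k1 r^2 times it, then the intrinsics apply), "cam_to_world" (4x4, takes a point from camera to world coordinates). Camera axes: x right, y down, z forward; pixel columns grow to the right and rows downward; lengths in mm; the calibration is good to about 2 mm. A picture is of the moment at which its call begins.
- ctrl.finish_job(): hands the job in, once; it reports no verdict.
Trained networks look in the newest picture that a camera, given by its name, has taken for a name from the list of things; names that differ only in an ending like _2 or _b are one class to them, and where a whole thing is asked for, a point or a joint stands for the part that bears it (a point fixed in the world has none). Each returns a list of dicts, best first, with "conf" (0 to 1); they miss things now and then, are a little off and sometimes report something else, mostly with a low value. They report only what shows in the picture. A call takes as long as a camera call. They do not tell look-alikes from the thing itself.
- cams.regions_of(camera, name): "pixels" (384x512 bool, what is visible of it) and "pixel" ([column, row] in pixels, amid what is visible of it).
The state is a dict: "clock": time; "qpos": joint angles; "qd": joint speeds; "tau": joint torques, N m; "eef_pos": TCP position; "tool_rot": TCP orientation; "force": force on the tool from outside, world axes, zero at the start; "torque": the same for the moment, N m; "width": finger opening in mm.
Only numpy, scipy, OpenCV 4.12 (cv2) and the standard library are available. Lean on these libraries where they do the work, as an engineer would, in place of code of your own. Each camera call takes 0.05 s, during which the arm holds its last target.

## Working session

There is one attempt and no reset: what is moved stays moved. The work goes in short steps, Python scripts to look and compute and a tool call to move; the robot and the scene stay as the last step left them, time stands still between calls to the robot, and variables do not carry over. Pictures are saved under pics/ and viewed, and the job is handed in when it is done.

Besides the shell and the picture viewer there is one more tool, called after "Request:" as name(argument=value, ...), one argument or row to a line, values as JSON. step_arm: Moves the arm, as the interface text tells. Its arguments: {"type":"object","properties":{"linear":{"type":"array"},"yaw":{"type":"array"},"gripper":{"type":"array"}},"required":["linear","yaw","gripper"]}

```bash
mkdir -p pics
cat > h.py <<'E'
import numpy as np, cv2
from cell import ctrl, cams
def save(name,im,scale=1.5,crop=None):
    if crop: c0,r0,c1,r1=crop; im=im[r0:r1,c0:c1]
    im=cv2.resize(im,None,fx=scale,fy=scale,interpolation=cv2.INTER_CUBIC)
    cv2.imwrite('pics/'+name,im[:,:,::-1])
def cloud(d):
    K=np.array(d['intrinsics']);k1=d['k1'];h,w=d['depth'].shape
    u,v=np.meshgrid(np.arange(w),np.arange(h))
    D=np.array([k1,0,0,0,0],float)
    p=np.stack([u,v],-1).reshape(-1,1,2).astype(float)
    s=cv2.undistortPoints(p,K,D).reshape(h,w,2)
    z=d['depth'].astype(float)
    P=np.stack([s[...,0]*z,s[...,1]*z,z],-1)
    T=np.array(d['cam_to_world'])
    W=P@T[:3,:3].T+T[:3,3]; W[z<=0]=np.nan
    return W
E
python3 - <<'E'
from h import *
s=ctrl.read_state(); print({k:np.round(v,3) for k,v in s.items()})
for n in ['scene','side','wrist']:
    d=cams.get_image(n); save(n+'0.png',d['frame']); print(n,np.round(np.array(d['cam_to_world'])[:3,3]))
E
```

```text
{'clock': np.float64(0.0), 'qpos': array([ 1.206,  0.629,  0.038,  1.518, -0.027,  0.996, -0.02 ]), 'qd': array([ 0.001,  0.001, -0.   , -0.001, -0.   , -0.002, -0.   ]), 'tau': array([-1.0000e-03, -5.6341e+01,  1.2260e+00, -1.9345e+01,  1.1000e-02,
        1.0000e-02, -0.0000e+00]), 'eef_pos': array([ 191.226, -620.621,  255.381]), 'tool_rot': array([ 3.142e+00,  2.000e-03, -1.272e+00]), 'force': array([ 0.582, -0.185,  0.311]), 'torque': array([-0.026,  0.054, -0.046]), 'width': np.float64(85.377)}
scene [1029. -694.  923.]
side [133. 739. 643.]
wrist [ 256. -600.  371.]
```

View pics/scene0.png

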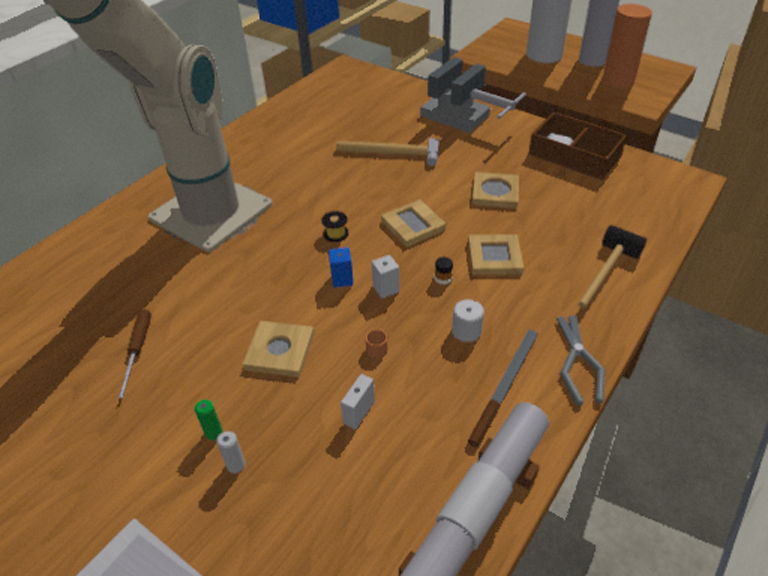

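View pics/side0.png

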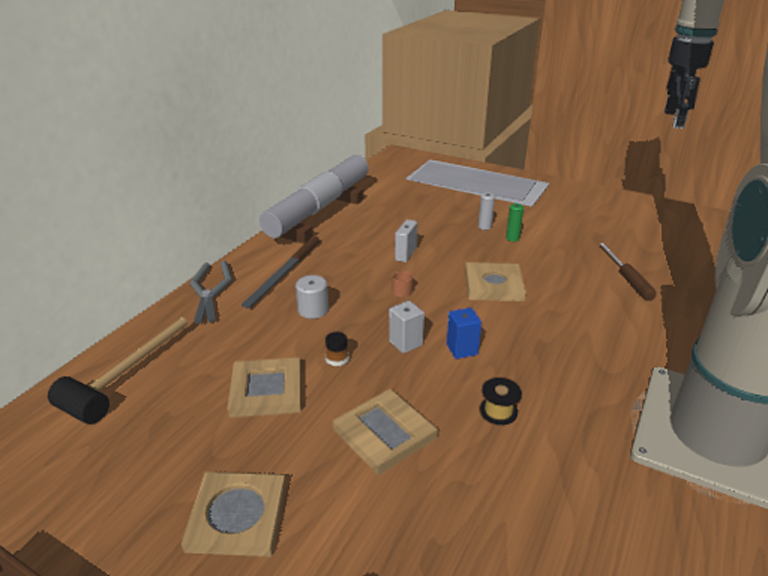

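View pics/wrist0.png

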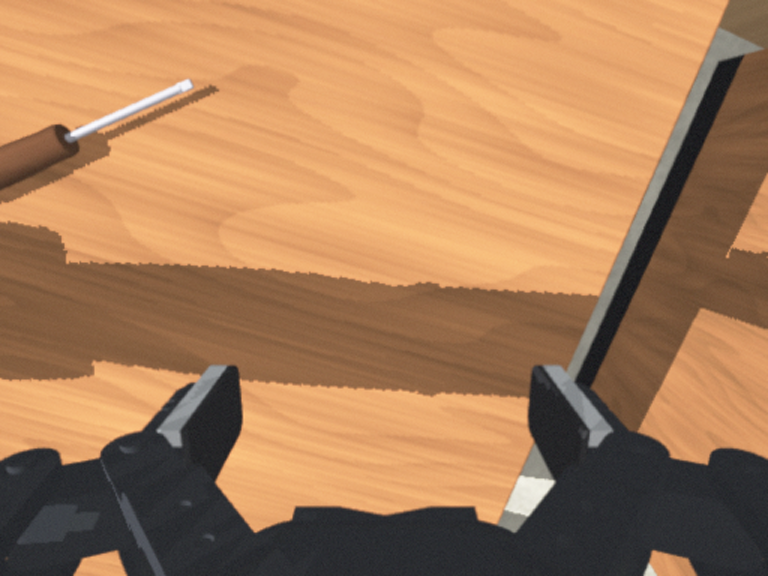

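The pictures (1.5x scale) show these in the scene view:
- **Mandrels:** wide (468,320), slim silver (230,452), square silver (385,276), flat (358,402).
- **Look-alikes:** green slim (208,420) and blue square (340,268). Neither is wanted.
- **Blocks:** slim (278,348), flat (413,222), square (495,255), wide (496,190).

Next I measure them.

```bash
cat > m.py <<'E'
from h import *
M={'wide':60,'slim':80,'square':70,'flat':65}
for cam in ['scene','side']:
    d=cams.get_image(cam); W=cloud(d); im=d['frame'].copy()
    hsv=cv2.cvtColor(d['frame'],cv2.COLOR_RGB2HSV)
    tab=W[...,2][(abs(W[...,2])<15)]; print(cam,'table z',np.round(np.nanmedian(tab),1))
    for n,h in list(M.items())+[('jar',45),('sleeve',35)]:
        nm={'jar':'flux_jar_center','sleeve':'sleeve_center'}.get(n,f'mandrel_{n}_center')
        for r in cams.regions_of(cam,nm)[:3]:
            m=r['pixels']; t=m&(abs(W[...,2]-h)<5)
            p=W[t][:,:2].astype(np.float32)
            sat=np.median(hsv[...,1][m])
            if len(p)<8: print(cam,n,round(r['conf'],2),r['pixel'],'few',len(p),sat,np.nanmax(W[m][:,2]) if m.any() else None); continue
            c,sz,a=cv2.minAreaRect(p); print(cam,n,round(r['conf'],2),np.round(r['pixel']),'rect',np.round(c,1),np.round(sz,1),round(a,1),'mean',np.round(p.mean(0),1),'z',round(float(np.median(W[t][:,2])),1),'sat',sat,len(p))
    for n in M:
        for r in cams.regions_of(cam,f'block_{n}_seat')[:4]:
            m=r['pixels']; t=m&(abs(W[...,2]-18)<3.5); p=W[t][:,:2].astype(np.float32)
            f=m&(abs(W[...,2]-10)<3)&(hsv[...,1]<70); q=W[f][:,:2].astype(np.float32)
            print(cam,'B',n,round(r['conf'],2),np.round(r['pixel']),m.sum())
            for s in (p,q):
                if len(s)>8: c,sz,a=cv2.minAreaRect(s); print('   ',np.round(c,1),np.round(sz,1),round(a,1),len(s))
E
python3 m.py
```

```text
scene table z 1.2
scene wide 0.83 [314. 214.] rect [673.8  18.5] [55.5 52.6] 36.7 mean [674.5  16.6] z 61.2 sat 5.0 251
scene slim 0.81 [155. 300.] rect [ 517.3 -430.1] [24.3 26.8] 27.2 mean [ 517.4 -430.3] z 79.9 sat 6.0 110
scene slim 0.72 [140. 280.] rect [ 461.6 -421.4] [28.5 73.8] 55.9 mean [ 444.4 -409.3] z 80.1 sat 204.0 113
scene square 0.84 [226. 182.] rect [393.2  -4.2] [40.9 45. ] 44.8 mean [395.5  -6.3] z 71.4 sat 215.0 138
scene square 0.57 [257. 186.] rect [482.9  24.6] [42.5 44.5] 63.0 mean [484.1  22.3] z 71.1 sat 5.0 154
scene flat 0.94 [240. 267.] rect [ 615.8 -239.1] [26.8 66.8] 8.1 mean [ 616.7 -240.8] z 65.8 sat 6.0 252
scene jar 0.56 [296. 179.] rect [560.6 114.9] [32.4 35.9] 60.8 mean [561.7 113.6] z 45.9 sat 69.5 84
scene sleeve 0.6 [252. 228.] rect [ 558.9 -110.6] [35.5 41.3] 36.6 mean [ 559.1 -110.6] z 34.2 sat 160.0 69
scene B wide 0.65 [329. 126.] 635
    [510.9 426. ] [103.6 111.3] 27.2 338
    [507.6 433.7] [63.1 54.8] 34.2 125
scene B slim 0.89 [185. 232.] 1378
    [ 413. -215.] [105.1 108.8] 25.8 922
    [ 410.9 -214.2] [37.9 36.5] 78.6 88
scene B squa
[... 1169 characters left out ...]
105.0 22.26376243739253
side sleeve 0.61 [268. 190.] rect [ 557.4 -110.4] [38.3 39.1] 1.3 mean [ 556.1 -109. ] z 32.6 sat 137.0 46
side B wide 0.85 [156. 340.] 3261
    [510.1 427.4] [105.7 105.9] 26.6 1849
    [512.  425.7] [65.8 65.8] 2.6 852
side B slim 0.9 [330. 189.] 933
    [ 414.2 -215.8] [101.3 110.6] 25.7 617
    [ 417.1 -224.1] [37.  32.9] 33.2 69
side B square 0.6 [176. 258.] 1698
    [617.9 229. ] [104.2 107.6] 34.4 1040
    [620.2 226. ] [55.9 50.8] 36.0 340
side B square 0.25 [267. 220.] 697
    [476.8  39.3] [53.5 27.7] 16.9 46
    [477.2  38.5] [53.6 27.3] 16.5 43
side B flat 0.8 [256. 290.] 2178
    [415.8 218.7] [106.  106.1] 67.4 1347
    [417.7 215.9] [36.8 77.5] 66.7 431
```

Both cameras agree to within about 2–3 mm. The silver (unsaturated) candidates are the ones meant, so I confirm that in one enlarged crop and work out the first move.

```bash
cat > p.py <<'E'
from h import *
import sys
X,Y,Z,yaw=map(float,sys.argv[1:5])
s=ctrl.read_state(); p=np.array(s['eef_pos']); y=s['tool_rot'][2]
d=np.array([X,Y,Z])-p
dy=(np.deg2rad(yaw)-y+np.pi)%(2*np.pi)-np.pi
print('lin',np.round([np.cos(y)*d[0]+np.sin(y)*d[1],np.sin(y)*d[0]-np.cos(y)*d[1],-d[2]],1),'yaw',round(-dy,3),'now',np.round(p,1),round(np.rad2deg(y),1),'tilt',np.round(s['tool_rot'][:2],3),'w',round(float(s['width']),1),'f',np.round(s['force'],1),'t',s['clock'],'rel az',round(np.rad2deg(y-np.arctan2(p[1],p[0])),0))
E
python3 - <<'E'
from h import *
d=cams.get_image('scene')['frame']
save('crop1.png',np.hstack([d[255:330,110:230],d[155:230,205:325]]),3.3)
E
python3 p.py 516 -428.6 180 -72.9
```

```text
lin [ -88.5 -366.9   76.3] yaw 0.0 now [ 191.4 -621.2  256.3] -72.9 tilt [-3.142  0.   ] w 85.1 f [-0.3 -0.7  0.1] t 1.3 rel az -0.0
```

View pics/crop1.png

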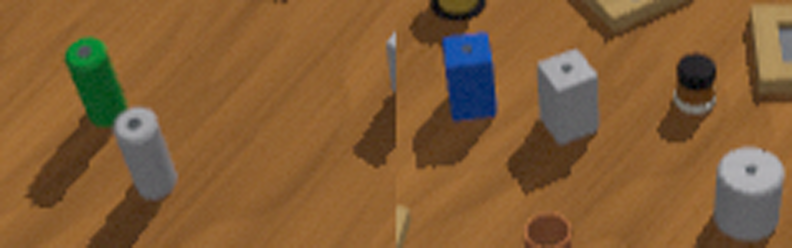

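In the crop, the silver slim mandrel is at (145,150) with the green look-alike at (95,80). The silver square one is at (568,95) with the blue look-alike at (470,75). Bare aluminium matches the description, so I take the silver ones, starting with the slim.

Request:
step_arm(
  linear=[
    [-12, -40, 0],
    [-24, -80, 0],
    [-36, -120, 0],
    [-48, -160, 0],
    [-58, -200, 0],
    [-68, -240, 0],
    [-78, -275, 0],
    [-83, -305, 0],
  ],
  yaw=[0, 0, 0, 0, 0, 0, 0, 0],
  gripper=[1, 1, 1, 1, 1, 1, 1, 1],
)

```text
clock: 1.97
eef_pos: [461.4, -449.0, 256.5]
tool_rot: [-3.14, 0.001, -1.269]
force: [0.5, 0.2, -0.2]
width: 85.5
```

```bash
python3 p.py 516 -428.6 130 -72.9
```

```text
lin [ -3.3 -58.2 126.5] yaw 0.003 now [ 461.4 -449.   256.5] -72.7 tilt [-3.14e+00  1.00e-03] w 85.5 f [ 0.5  0.2 -0.2] t 1.9667 rel az -28.0
```

Request:
step_arm(
  linear=[
    [-2, -30, 20],
    [-5, -61, 50],
    [-5, -61, 85],
    [-5, -61, 126],
    [-5, -61, 126],
    [-5, -61, 126],
  ],
  yaw=[0, 0, 0, 0, 0, 0],
  gripper=[1, 1, 1, 1, 1, 1],
)

```text
clock: 2.47
eef_pos: [513.7, -428.5, 128.4]
tool_rot: [3.138, 0.004, -1.272]
force: [-0.1, 0.2, 0.7]
width: 85.2
```

```bash
python3 p.py 516 -428.6 56 -72.9
python3 - <<'E'
from h import *
d=cams.get_image('wrist');save('w1.png',d['frame'])
E
```

```text
lin [ 0.8 -2.2 72.4] yaw 0.0 now [ 513.7 -428.5  128.4] -72.9 tilt [3.138 0.004] w 85.2 f [-0.1  0.2  0.7] t 2.4667 rel az -33.0
```

View pics/w1.png

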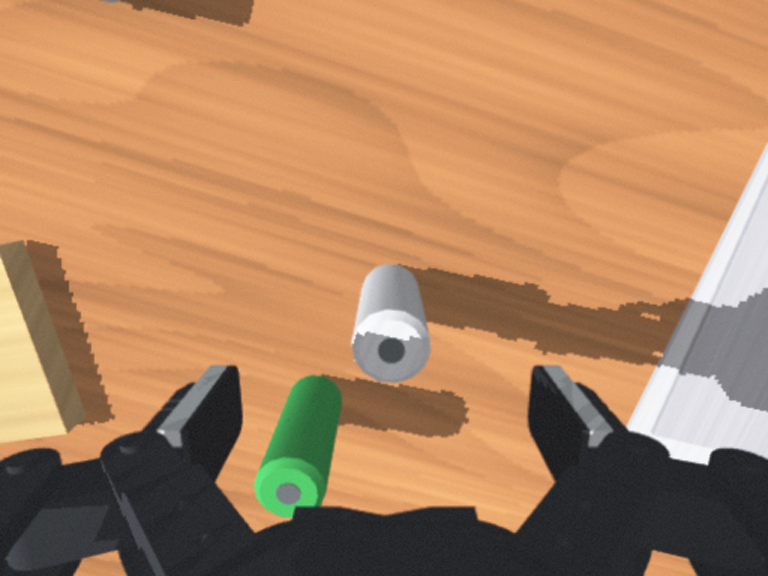

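The wrist view shows the silver mandrel centred between the jaws at (390,340), with the green one behind it at (290,480), clear of the fingers. I descend and grip.

Request:
step_arm(
  linear=[
    [1, -2, 25],
    [1, -2, 55],
    [1, -2, 72],
    [1, -2, 72],
    [1, -2, 72],
    [1, -2, 72],
    [1, -2, 72],
    [1, -2, 72],
  ],
  yaw=[0, 0, 0, 0, 0, 0, 0, 0],
  gripper=[1, 1, 1, 1, -1, -1, -1, -1],
)

```text
clock: 3.18
eef_pos: [518.5, -430.8, 60.6]
tool_rot: [-3.139, -0.003, -1.272]
force: [-0.0, 0.5, -0.5]
width: 38.9
```

Request:
step_arm(
  linear=[
    [0, 0, 0],
    [0, 0, 0],
    [0, 0, 0],
    [0, 0, 0],
    [0, 0, -35],
    [0, 0, -75],
    [0, 0, -75],
  ],
  yaw=[0, 0, 0, 0, 0, 0, 0],
  gripper=[-1, -1, -1, -1, -1, -1, -1],
)

```text
clock: 3.77
eef_pos: [521.2, -433.0, 141.1]
tool_rot: [-3.134, -0.011, -1.272]
force: [0.9, -1.3, -1.1]
width: 28.9
```

```bash
python3 p.py 413.7 -215.4 130 -72.9
```

```text
lin [-239.6   38.7   11.1] yaw 0.0 now [ 521.2 -433.   141.1] -72.9 tilt [-3.134 -0.011] w 28.9 f [ 0.9 -1.3 -1.1] t 3.7667 rel az -33.0
```

Request:
step_arm(
  linear=[
    [0, 0, 0],
    [0, 0, 0],
    [0, 0, 0],
  ],
  yaw=[0, 0, 0],
  gripper=[-1, -1, -1],
)

```text
clock: 4.02
eef_pos: [516.5, -428.9, 131.9]
tool_rot: [3.14, 0.003, -1.272]
force: [-0.7, -0.2, -2.4]
width: 28.7
```

```bash
python3 p.py 413.7 -215.4 130 -72.9
python3 - <<'E'
from h import *
d=cams.get_image('side');W=cloud(d);save('s1.png',d['frame'][100:240,200:400],4)
for r in cams.regions_of('side','mandrel_slim_center'):
    m=r['pixels'];print(r['conf'],r['pixel'],np.nanpercentile(W[m],[5,50,95],axis=0).round())
E
python3 p.py 413.7 -215.4 130 -72.9
```

```text
lin [-234.3   35.4    1.9] yaw 0.0 now [ 516.5 -428.9  131.9] -72.9 tilt [3.14e+00 3.00e-03] w 28.7 f [-0.7 -0.2 -2.4] t 4.0167 rel az -33.0
0.66 [338.2, 146.2] [[ 429. -409.    7.]
 [ 440. -397.   48.]
 [ 455. -392.   80.]]
lin [-234.4   35.5    1.7] yaw 0.0 now [ 516.6 -429.   131.7] -72.9 tilt [3.14e+00 3.00e-03] w 28.7 f [ 1.2 -0.2 -2.2] t 4.1167 rel az -33.0
```

View pics/s1.png

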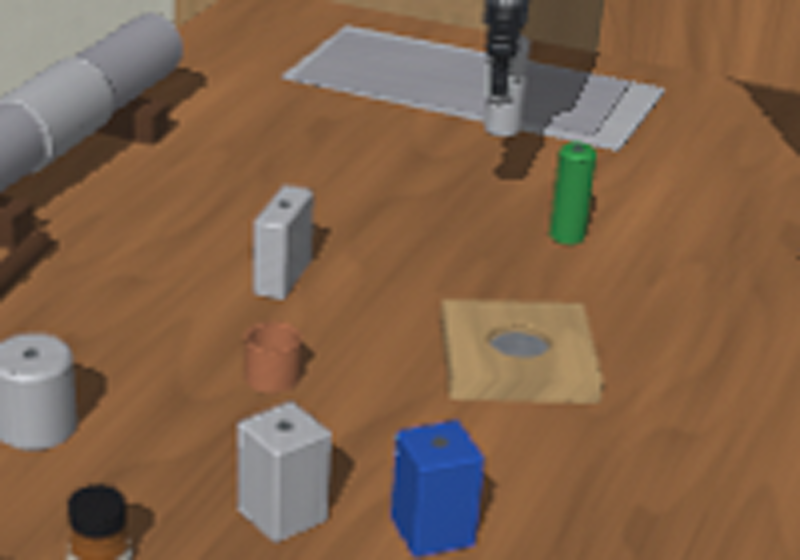

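The slim mandrel is gripped (28.7 mm wide, carried weight about 2 N) and the green one is untouched. I carry it to its block.

Request:
step_arm(
  linear=[
    [-20, 3, -20],
    [-60, 9, -25],
    [-100, 15, -25],
    [-140, 21, -25],
    [-180, 27, -20],
    [-212, 32, -10],
    [-228, 34, 0],
    [-234, 35, 2],
  ],
  yaw=[0, 0, 0, 0, 0, 0, 0, 0],
  gripper=[-1, -1, -1, -1, -1, -1, -1, -1],
)

```text
clock: 4.78
eef_pos: [412.4, -212.6, 129.8]
tool_rot: [3.138, 0.005, -1.269]
force: [0.2, 0.9, -1.6]
width: 28.5
```

Request:
step_arm(
  linear=[
    [0, 0, 0],
    [0, 0, 0],
    [0, 0, 0],
    [0, 0, 0],
  ],
  yaw=[0, 0, 0, 0],
  gripper=[-1, -1, -1, -1],
)

```text
clock: 5.12
eef_pos: [416.2, -218.2, 131.6]
tool_rot: [-3.14, -0.002, -1.274]
force: [-0.2, -0.5, -1.9]
width: 28.6
```

```bash
cat > w.py <<'E'
from h import *
import sys
d=cams.get_image(sys.argv[1]);a=list(map(int,sys.argv[3:7])) or None
save(sys.argv[2],d['frame'],1.5 if not a else 600/max(a[2]-a[0],a[3]-a[1]),a)
E
python3 w.py scene p1.png 120 140 270 290;python3 p.py 413.7 -215.4 69 -72.9
```

```text
lin [-3.1  1.4 62.6] yaw -0.001 now [ 415.9 -217.9  131.6] -73.0 tilt [-3.141e+00 -2.000e-03] w 28.8 f [-0.3  1.2 -1.7] t 5.1667 rel az -45.0
```

View pics/p1.png

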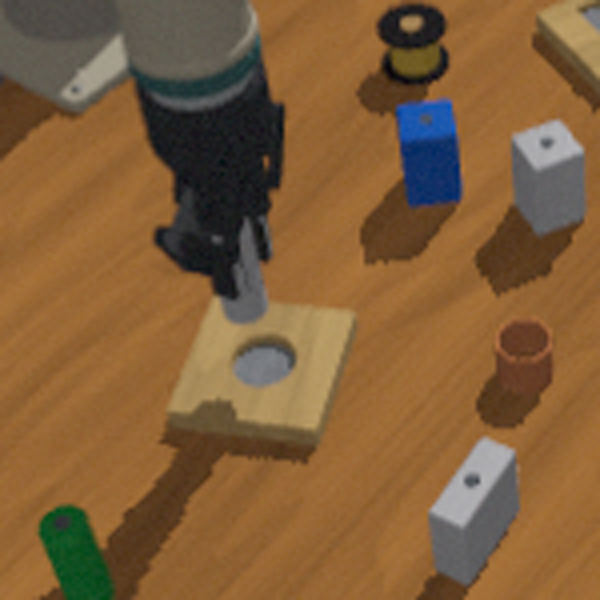

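Request:
step_arm(
  linear=[
    [0, 0, 15],
    [0, 0, 35],
    [0, 0, 48],
    [0, 0, 52],
    [0, 0, 52],
    [0, 0, 52],
    [0, 0, 52],
  ],
  yaw=[0, 0, 0, 0, 0, 0, 0],
  gripper=[-1, -1, -1, -1, -1, -1, -1],
)

```text
clock: 5.75
eef_pos: [415.7, -216.9, 80.0]
tool_rot: [-3.14, -0.001, -1.272]
force: [-0.0, -0.1, -2.1]
width: 28.6
```

```bash
python3 w.py scene p2.png 140 180 240 280;python3 p.py 413.7 -215.4 68 -72.9
```

```text
lin [-2.   1.5 12.1] yaw 0.0 now [ 415.8 -216.8   80.1] -72.9 tilt [-3.14e+00 -1.00e-03] w 28.6 f [-0.6 -0.1 -1. ] t 5.8 rel az -45.0
```

View pics/p2.png

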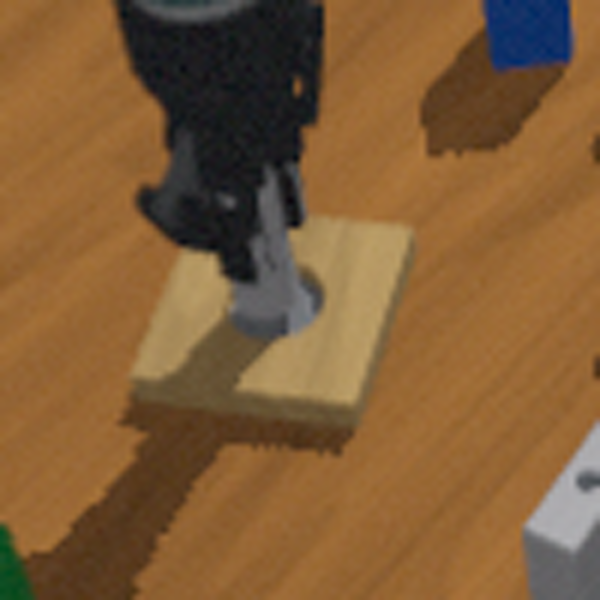

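Request:
step_arm(
  linear=[
    [-2, 1, 6],
    [-2, 1, 10],
    [-2, 1, 12],
    [-2, 1, 12],
    [-2, 1, 12],
  ],
  yaw=[0, 0, 0, 0, 0],
  gripper=[-1, -1, -1, -1, -1],
)

```text
clock: 6.22
eef_pos: [413.7, -214.3, 69.7]
tool_rot: [-3.14, -0.0, -1.272]
force: [-4.4, 4.1, 32.2]
width: 28.6
```

```bash
python3 p.py 413.7 -215.4 67 -72.9
```

```text
lin [1.  0.4 2.7] yaw 0.001 now [ 413.7 -214.3   69.7] -72.9 tilt [-3.14 -0.  ] w 28.6 f [-4.4  4.1 32.2] t 6.2167 rel az -45.0
```

Request:
step_arm(
  linear=[
    [0, 0, -1],
    [0, 0, -1],
    [0, 0, -1],
    [0, 0, -1],
    [0, 0, -1],
    [0, 0, -1],
  ],
  yaw=[0, 0, 0, 0, 0, 0],
  gripper=[0.0, 0.5, 1, 1, 1, 1],
)

```text
clock: 6.72
eef_pos: [413.5, -214.8, 68.0]
tool_rot: [3.141, 0.0, -1.272]
force: [-0.0, -0.9, 0.0]
width: 85.5
```

Request:
step_arm(
  linear=[
    [0, 0, -20],
    [0, 0, -55],
    [0, 0, -90],
    [0, 0, -110],
    [0, 0, -120],
  ],
  yaw=[0, 0, 0, 0, 0],
  gripper=[1, 1, 1, 1, 1],
)

```text
clock: 7.13
eef_pos: [414.7, -215.4, 191.0]
tool_rot: [-3.138, -0.003, -1.272]
force: [0.4, -0.6, 0.3]
width: 85.3
```

```bash
python3 w.py side p3.png 280 130 400 220; python3 p.py 614.5 -237.4 150 8
```

```text
lin [  79.5 -184.1   41.5] yaw -1.412 now [ 415.1 -215.6  191.5] -72.9 tilt [-3.137 -0.004] w 85.3 f [-0.5  0.5  1. ] t 7.1833 rel az -45.0
```

View pics/p3.png

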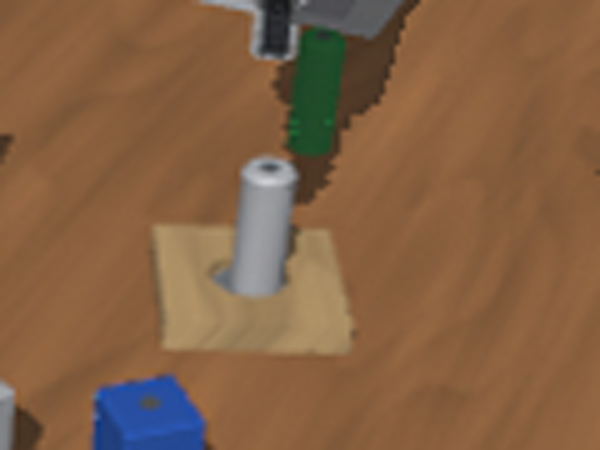

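The slim mandrel stands in its recess. I check its height and position while planning the next move.

```bash
cat > chk.py <<'E'
from h import *
import sys
H={'wide':60,'slim':80,'square':70,'flat':65}
S={'wide':(510.5,426.5),'slim':(413.8,-215.4),'square':(617.7,229.7),'flat':(415.6,219.7)}
for n in sys.argv[1:]:
  for cam in ['scene','side']:
    d=cams.get_image(cam);W=cloud(d);s=S[n]
    for r in cams.regions_of(cam,f'mandrel_{n}_center'):
        m=r['pixels'];q=W[m]; q=q[np.hypot(q[:,0]-s[0],q[:,1]-s[1])<50]
        if len(q)<30: continue
        q=q[abs(q[:,2]-H[n]-10)<12]
        if len(q)<6: print(cam,'no top');continue
        zt=np.percentile(q[:,2],90); 
        t=q[q[:,2]>zt-5]; c,sz,a=cv2.minAreaRect(t[:,:2].astype(np.float32))
        print(n,cam,'ztop',np.round(np.median(t[:,2]),1),'want',H[n]+10,'off',np.round(np.array(c)-s,1),np.round(sz),round(a))
E
python3 chk.py slim
```

```text
slim scene ztop 91.3 want 90 off [-3.6 -0.7] [25. 27.] 88
slim side ztop 89.0 want 90 off [-4.2  4.1] [27. 27.] 27
```

Seated: its top is at about 90 mm and it is roughly 4 mm off centre. Flat mandrel next.

Request:
step_arm(
  linear=[
    [8, -20, 0],
    [18, -45, 0],
    [30, -70, 0],
    [40, -95, 0],
    [50, -120, 0],
    [60, -140, 0],
    [68, -158, 0],
    [73, -170, 0],
  ],
  yaw=[-0.12, -0.24, -0.36, -0.48, -0.6, -0.72, -0.84, -0.96],
  gripper=[1, 1, 1, 1, 1, 1, 1, 1],
)

```text
clock: 8.05
eef_pos: [598.8, -234.3, 186.0]
tool_rot: [-3.141, 0.002, -0.306]
force: [0.4, -0.5, -0.2]
width: 85.5
```

```bash
python3 p.py 614.5 -237.4 130 8
```

```text
lin [15.9 -1.7 56. ] yaw -0.445 now [ 598.8 -234.3  186. ] -17.5 tilt [-3.141e+00  2.000e-03] w 85.5 f [ 0.4 -0.5 -0.2] t 8.05 rel az 4.0
```

Request:
step_arm(
  linear=[
    [6, 0, 10],
    [12, -1, 25],
    [16, -2, 45],
    [16, -2, 56],
    [16, -2, 56],
    [16, -2, 56],
    [16, -2, 56],
  ],
  yaw=[-0.12, -0.24, -0.36, -0.44, -0.44, -0.44, -0.44],
  gripper=[1, 1, 1, 1, 1, 1, 1],
)

```text
clock: 8.63
eef_pos: [613.3, -237.5, 132.0]
tool_rot: [-3.141, 0.0, 0.126]
force: [-0.3, 0.5, -0.3]
width: 85.4
```

```bash
python3 w.py wrist w2.png;python3 p.py 614.5 -237.4 46 8
```

```text
lin [ 0.8 -0.  86.7] yaw -0.013 now [ 613.7 -237.5  132.7] 7.2 tilt [ 3.141e+00 -1.000e-03] w 85.5 f [-0.7  0.6  1. ] t 8.6833 rel az 28.0
```

View pics/w2.png

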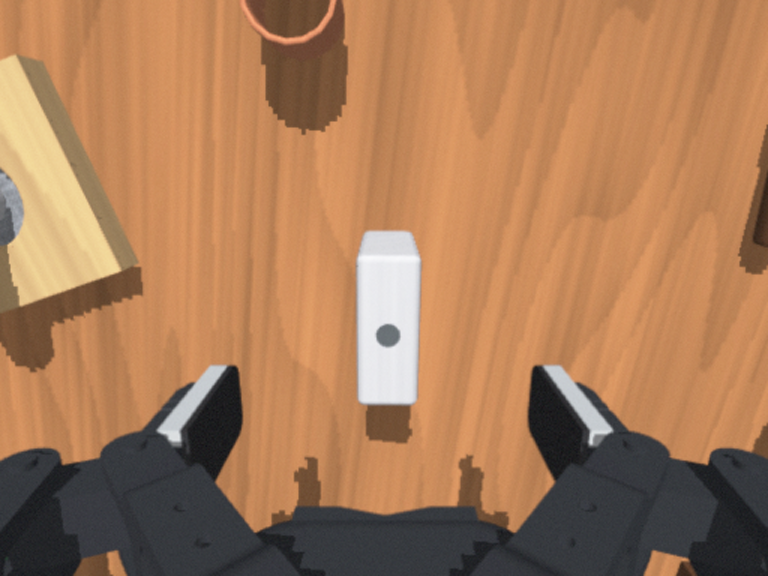

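The flat bar is centred between the jaws at (388,330) and aligned with them. I descend and grip.

Request:
step_arm(
  linear=[
    [0, 0, 25],
    [0, 0, 55],
    [0, 0, 78],
    [0, 0, 87],
    [0, 0, 87],
    [0, 0, 87],
    [0, 0, 87],
    [0, 0, 87],
  ],
  yaw=[-0.01, -0.01, -0.01, -0.01, -0.01, -0.01, -0.01, -0.01],
  gripper=[1, 1, 1, 1, 1, -1, -1, -1],
)

```text
clock: 9.35
eef_pos: [614.8, -237.9, 47.3]
tool_rot: [3.14, -0.003, 0.138]
force: [1.6, 0.4, 0.1]
width: 51.5
```

Request:
step_arm(
  linear=[
    [0, 0, 0],
    [0, 0, 0],
    [0, 0, 0],
    [0, 0, 0],
    [0, 0, 0],
    [0, 0, 0],
  ],
  yaw=[0, 0, 0, 0, 0, 0],
  gripper=[-1, -1, -1, -1, -1, -1],
)

```text
clock: 9.85
eef_pos: [614.1, -237.7, 46.6]
tool_rot: [3.141, -0.002, 0.138]
force: [-0.4, 0.1, 6.2]
width: 25.5
```

Request:
step_arm(
  linear=[
    [0, 0, -15],
    [0, 0, -45],
    [0, 0, -85],
    [0, 0, -120],
    [0, 0, -140],
    [0, 0, -150],
    [0, 0, -150],
  ],
  yaw=[0, 0, 0, 0, 0, 0, 0],
  gripper=[-1, -1, -1, -1, -1, -1, -1],
)

```text
clock: 10.43
eef_pos: [614.3, -237.9, 198.0]
tool_rot: [3.14, -0.004, 0.138]
force: [0.2, -0.0, -3.7]
width: 25.3
```

```bash
python3 p.py 415.6 219.7 195 66.8
```

```text
lin [-134.  -480.5    3. ] yaw -1.028 now [ 614.3 -237.9  198. ] 7.9 tilt [ 3.14  -0.004] w 25.3 f [ 0.2 -0.  -3.7] t 10.4333 rel az 29.0
```

Request:
step_arm(
  linear=[
    [-5, -20, 0],
    [-15, -55, 0],
    [-25, -92, 0],
    [-36, -130, 0],
    [-47, -168, 0],
    [-58, -206, 0],
    [-68, -244, 0],
    [-79, -282, 0],
  ],
  yaw=[-0.06, -0.14, -0.22, -0.3, -0.38, -0.46, -0.54, -0.62],
  gripper=[-1, -1, -1, -1, -1, -1, -1, -1],
)

```text
clock: 11.1
eef_pos: [493.9, 32.0, 193.7]
tool_rot: [-3.139, 0.003, 0.762]
force: [1.2, 1.2, -4.6]
width: 25.7
```

```bash
python3 p.py 415.6 219.7 195 66.8
```

```text
lin [  72.9 -189.9   -1.3] yaw -0.404 now [493.9  32.  193.7] 43.6 tilt [-3.139e+00  3.000e-03] w 25.7 f [ 1.2  1.2 -4.6] t 11.1 rel az 40.0
```

Request:
step_arm(
  linear=[
    [14, -37, 0],
    [28, -74, 0],
    [42, -110, 0],
    [56, -145, 0],
    [66, -172, 0],
    [71, -184, 0],
    [73, -190, 0],
    [73, -190, 0],
  ],
  yaw=[-0.08, -0.16, -0.24, -0.32, -0.38, -0.4, -0.4, -0.4],
  gripper=[-1, -1, -1, -1, -1, -1, -1, -1],
)

```text
clock: 11.77
eef_pos: [417.7, 219.4, 194.4]
tool_rot: [-3.14, 0.002, 1.159]
force: [-0.0, -0.9, -3.1]
width: 25.4
```

Request:
step_arm(
  linear=[
    [0, 0, 30],
    [0, 0, 65],
    [0, 0, 95],
    [0, 0, 108],
    [0, 0, 110],
    [0, 0, 110],
    [0, 0, 110],
  ],
  yaw=[0, 0, 0, 0, 0, 0, 0],
  gripper=[-1, -1, -1, -1, -1, -1, -1],
)

```text
clock: 12.35
eef_pos: [419.6, 218.3, 85.8]
tool_rot: [3.141, -0.0, 1.156]
force: [-0.1, -0.7, -3.4]
width: 25.1
```

```bash
python3 w.py side p4.png 200 220 320 320; python3 p.py 415.6 219.7 57 66.8
```

```text
lin [-0.8 -4.2 29.2] yaw -0.01 now [419.8 218.8  86.2] 66.2 tilt [ 3.14e+00 -1.00e-03] w 25.8 f [-0.1  1.1 -3.4] t 12.4 rel az 39.0
```

View pics/p4.png

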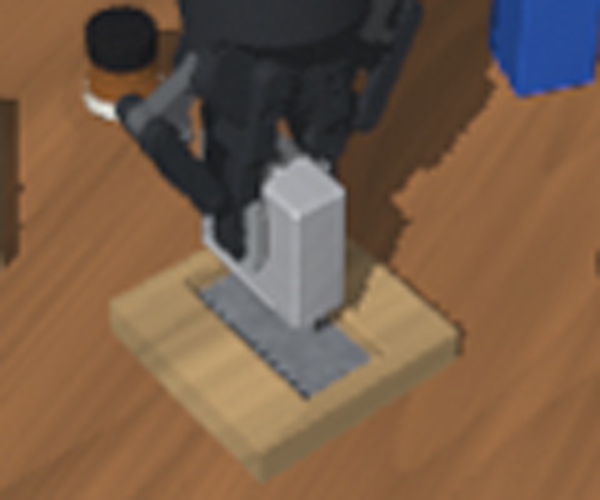

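Request:
step_arm(
  linear=[
    [-1, -4, 5],
    [-1, -4, 13],
    [-1, -4, 18],
    [-1, -4, 19],
    [-1, -4, 19],
    [-1, -4, 19],
  ],
  yaw=[-0.01, -0.01, -0.01, -0.01, -0.01, -0.01],
  gripper=[-1, -1, -1, -1, -1, -1],
)

```text
clock: 12.9
eef_pos: [414.7, 219.9, 66.2]
tool_rot: [-3.142, 0.0, 1.168]
force: [0.2, -0.2, -3.6]
width: 25.7
```

```bash
python3 w.py side p5.png 200 220 320 320; python3 p.py 415.6 219.7 57 66.8
```

```text
lin [0.1 0.9 9.4] yaw 0.002 now [414.8 219.9  66.4] 66.9 tilt [ 3.141 -0.   ] w 25.7 f [-0.5 -0.5 -3.2] t 12.95 rel az 39.0
```

View pics/p5.png

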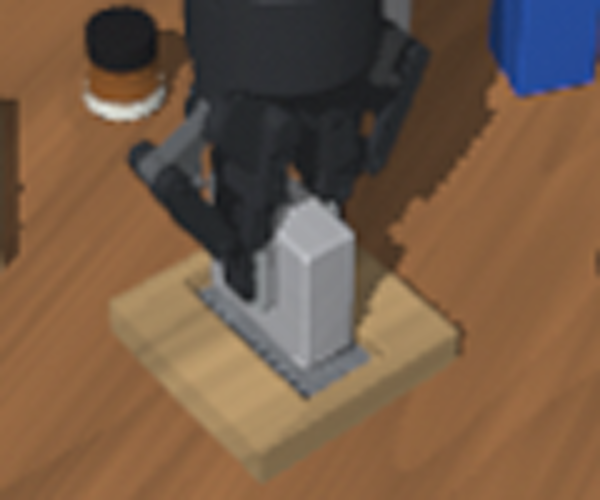

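The bar lines up with the recess and has margin all round. I lower the last 9 mm and release.

Request:
step_arm(
  linear=[
    [0, 1, 3],
    [0, 1, 7],
    [0, 1, 9],
    [0, 1, 9],
    [0, 1, 9],
  ],
  yaw=[0, 0, 0, 0, 0],
  gripper=[-1, -1, -1, -1, -1],
)

```text
clock: 13.37
eef_pos: [415.4, 219.4, 57.1]
tool_rot: [-3.141, 0.0, 1.168]
force: [0.3, 0.1, -2.8]
width: 25.4
```

Request:
step_arm(
  linear=[
    [0, 0, 0],
    [0, 0, 0],
    [0, 0, 0],
    [0, 0, 0],
    [0, 0, 0],
    [0, 0, 0],
    [0, 0, 0],
  ],
  yaw=[0, 0, 0, 0, 0, 0, 0],
  gripper=[-0.5, 0, 1, 1, 1, 1, 1],
)

```text
clock: 13.95
eef_pos: [415.7, 219.4, 57.5]
tool_rot: [3.141, -0.0, 1.168]
force: [0.6, -0.1, 0.2]
width: 85.2
```

Request:
step_arm(
  linear=[
    [0, 0, -15],
    [0, 0, -45],
    [0, 0, -80],
    [0, 0, -105],
    [0, 0, -110],
  ],
  yaw=[0, 0, 0, 0, 0],
  gripper=[1, 1, 1, 1, 1],
)

```text
clock: 14.37
eef_pos: [417.2, 220.7, 170.9]
tool_rot: [3.138, -0.005, 1.168]
force: [0.5, 0.3, 0.3]
width: 85.4
```

```bash
python3 chk.py flat; python3 p.py 481.7 25.7 130 65.5
```

```text
flat scene ztop 76.5 want 75 off [ 2.6 -1.9] [27. 67.] 65
flat side ztop 74.2 want 75 off [0.9 0. ] [26. 66.] 67
lin [-151.4  136.9   36.5] yaw 0.024 now [415.3 218.7 166.5] 66.9 tilt [-3.141e+00  1.000e-03] w 85.6 f [-0.4  0.2 -0.3] t 14.5667 rel az 39.0
```

The flat one is seated (top at about 75 mm, within 3 mm of centre). Next is the silver square at (482,26).

Request:
step_arm(
  linear=[
    [-12, 11, 0],
    [-38, 34, 0],
    [-65, 58, 0],
    [-92, 82, 0],
    [-118, 106, 0],
    [-138, 125, 10],
    [-148, 134, 22],
    [-151, 137, 32],
  ],
  yaw=[0.03, 0.03, 0.03, 0.03, 0.03, 0.03, 0.03, 0.03],
  gripper=[1, 1, 1, 1, 1, 1, 1, 1],
)

```text
clock: 15.23
eef_pos: [481.9, 23.9, 132.9]
tool_rot: [-3.139, 0.002, 1.134]
force: [0.3, -0.7, -0.4]
width: 85.3
```

Request:
step_arm(
  linear=[
    [0, 0, 0],
    [0, 0, 0],
    [0, 0, 0],
  ],
  yaw=[0, 0, 0],
  gripper=[1, 1, 1],
)

```text
clock: 15.48
eef_pos: [481.9, 29.3, 135.2]
tool_rot: [-3.14, -0.001, 1.142]
force: [-0.5, -0.4, 0.8]
width: 85.4
```

```bash
python3 w.py wrist w3.png;python3 p.py 481.7 25.7 50 65.2
```

```text
lin [-3.3  1.  85.6] yaw 0.004 now [482.2  29.1 135.6] 65.4 tilt [-3.141e+00 -1.000e-03] w 85.5 f [-0.  -0.2 -0.2] t 15.5333 rel az 62.0
```

View pics/w3.png

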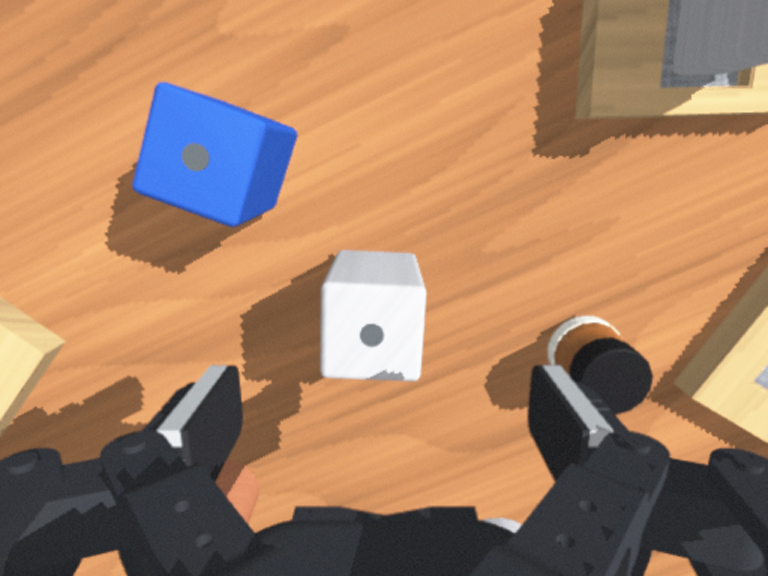

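The white-metal square at (372,330) is between the jaws. The blue one at (215,155) and the jar at (605,370) are clear of the fingers. I descend with the small correction.

Request:
step_arm(
  linear=[
    [-2, 1, 20],
    [-3, 1, 50],
    [-3, 1, 75],
    [-3, 1, 85],
    [-3, 1, 85],
    [-3, 1, 85],
    [-3, 1, 85],
    [-3, 1, 85],
  ],
  yaw=[0.01, 0.01, 0.01, 0.01, 0.01, 0.01, 0.01, 0.01],
  gripper=[1, 1, 1, 1, 1, -1, -1, -1],
)

```text
clock: 16.2
eef_pos: [482.9, 24.2, 51.5]
tool_rot: [3.14, -0.002, 1.128]
force: [0.2, -1.1, 0.4]
width: 51.8
```

Request:
step_arm(
  linear=[
    [0, 0, 0],
    [0, 0, 0],
    [0, 0, 0],
    [0, 0, 0],
    [0, 0, 0],
    [0, 0, 0],
  ],
  yaw=[0, 0, 0, 0, 0, 0],
  gripper=[-1, -1, -1, -1, -1, -1],
)

```text
clock: 16.7
eef_pos: [483.0, 23.8, 51.7]
tool_rot: [3.139, -0.001, 1.128]
force: [0.5, 1.0, 6.5]
width: 41.3
```

Request:
step_arm(
  linear=[
    [0, 0, -15],
    [0, 0, -45],
    [0, 0, -80],
    [0, 0, -105],
    [0, 0, -118],
    [0, 0, -120],
    [0, 0, -120],
  ],
  yaw=[0, 0, 0, 0, 0, 0, 0],
  gripper=[-1, -1, -1, -1, -1, -1, -1],
)

```text
clock: 17.28
eef_pos: [482.4, 23.2, 171.2]
tool_rot: [3.14, -0.001, 1.127]
force: [0.2, -0.8, -2.8]
width: 41.2
```

```bash
python3 p.py 617.7 229.7 165 34.6
```

```text
lin [244.6  33.6   6.2] yaw 0.523 now [482.4  23.2 171.2] 64.6 tilt [ 3.14e+00 -1.00e-03] w 41.2 f [ 0.2 -0.8 -2.8] t 17.2833 rel az 62.0
```

Request:
step_arm(
  linear=[
    [15, 2, 0],
    [45, 6, 0],
    [82, 11, 0],
    [120, 16, 0],
    [158, 22, 0],
    [195, 27, 0],
    [225, 31, 0],
    [240, 33, 0],
  ],
  yaw=[0.05, 0.12, 0.2, 0.3, 0.38, 0.46, 0.52, 0.52],
  gripper=[-1, -1, -1, -1, -1, -1, -1, -1],
)

```text
clock: 17.95
eef_pos: [615.0, 231.4, 168.3]
tool_rot: [-3.139, -0.001, 0.609]
force: [0.7, 1.4, -2.4]
width: 41.8
```

Request:
step_arm(
  linear=[
    [4, 2, 5],
    [4, 2, 30],
    [4, 2, 60],
    [4, 2, 75],
    [4, 2, 78],
    [4, 2, 78],
    [4, 2, 78],
  ],
  yaw=[0, 0, 0, 0, 0, 0, 0],
  gripper=[-1, -1, -1, -1, -1, -1, -1],
)

```text
clock: 18.53
eef_pos: [619.2, 226.4, 92.2]
tool_rot: [3.141, 0.0, 0.608]
force: [0.1, -0.1, -2.9]
width: 41.7
```

```bash
python3 w.py side p6.png 130 200 250 300; python3 p.py 617.7 229.7 71 34.6
```

```text
lin [-0.1 -3.5 22.1] yaw 0.004 now [619.8 226.9  93.1] 34.8 tilt [ 3.141e+00 -1.000e-03] w 41.4 f [ 0.6 -0.3 -2.6] t 18.5833 rel az 15.0
```

View pics/p6.png

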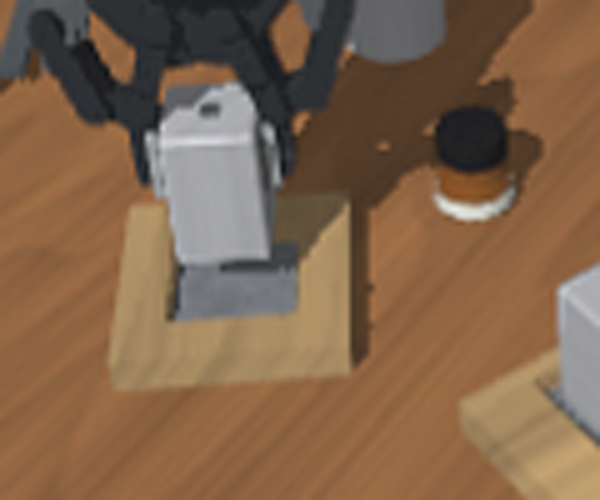

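Request:
step_arm(
  linear=[
    [0, -3, 6],
    [0, -3, 15],
    [0, -3, 21],
    [0, -3, 22],
    [0, -3, 22],
    [0, -3, 22],
  ],
  yaw=[0, 0, 0, 0, 0, 0],
  gripper=[-1, -1, -1, -1, -1, -1],
)

```text
clock: 19.08
eef_pos: [617.5, 229.4, 70.2]
tool_rot: [3.142, 0.0, 0.608]
force: [-0.1, 0.7, -3.3]
width: 41.5
```

```bash
python3 w.py side p7.png 130 200 250 300; python3 p.py 617.7 229.7 62 34.6
```

```text
lin [ 0.1 -0.1  8.5] yaw 0.004 now [617.7 229.5  70.5] 34.8 tilt [ 3.142 -0.   ] w 41.3 f [-0.4  0.1 -2.6] t 19.1333 rel az 14.0
```

View pics/p7.png

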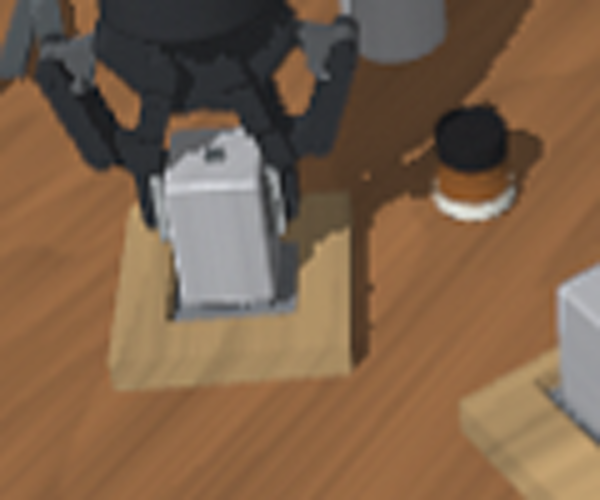

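The foot sits about 3 mm too far left in its recess (gaps roughly 3 and 10 mm), so I shift 3 mm along −x tool while lowering.

Request:
step_arm(
  linear=[
    [-3, 0, 0],
    [-3, 0, 3],
    [-3, 0, 7],
    [-3, 0, 9],
    [-3, 0, 9],
    [-3, 0, 9],
  ],
  yaw=[0, 0, 0, 0, 0, 0],
  gripper=[-1, -1, -1, -1, -1, -1],
)

```text
clock: 19.63
eef_pos: [614.9, 227.6, 61.8]
tool_rot: [3.141, 0.0, 0.608]
force: [-3.0, -1.2, 2.9]
width: 41.4
```

Request:
step_arm(
  linear=[
    [0, 0, 0],
    [0, 0, 0],
    [0, 0, 0],
    [0, 0, 0],
    [0, 0, 0],
    [0, 0, 0],
    [0, 0, 0],
  ],
  yaw=[0, 0, 0, 0, 0, 0, 0],
  gripper=[0, 0.5, 1, 1, 1, 1, 1],
)

```text
clock: 20.22
eef_pos: [615.1, 227.8, 61.3]
tool_rot: [-3.142, -0.0, 0.608]
force: [1.0, -0.2, -0.8]
width: 85.3
```

Request:
step_arm(
  linear=[
    [0, 0, -15],
    [0, 0, -45],
    [0, 0, -80],
    [0, 0, -105],
    [0, 0, -110],
  ],
  yaw=[0, 0, 0, 0, 0],
  gripper=[1, 1, 1, 1, 1],
)

```text
clock: 20.63
eef_pos: [617.6, 229.5, 177.8]
tool_rot: [3.14, -0.01, 0.608]
force: [1.2, 0.0, 0.4]
width: 85.6
```

```bash
python3 chk.py square; python3 w.py side p8.png 130 200 250 300;python3 p.py 672.5 19.5 130 20
```

```text
square scene ztop 81.5 want 80 off [-3.3  1.3] [42. 46.] 34
square side ztop 79.2 want 80 off [-4.2  1. ] [42. 42.] 32
lin [-70.6 203.7  40.1] yaw 0.259 now [614.1 227.  170.1] 34.8 tilt [-3.141e+00  3.000e-03] w 84.9 f [ 0.3  0.2 -0.4] t 20.8833 rel az 15.0
```

View pics/p8.png

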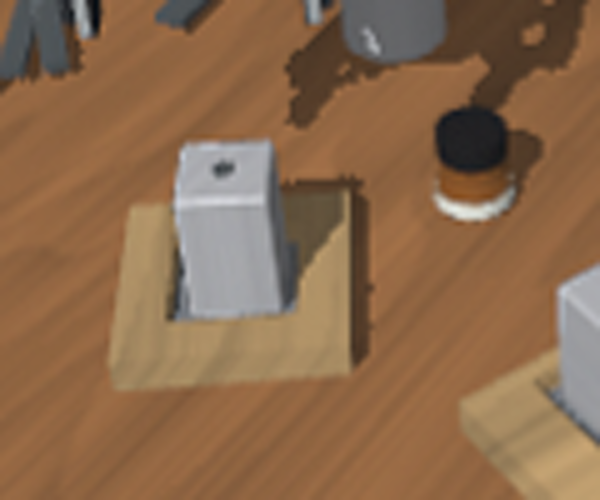

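The square one is seated with its foot inside the recess, about 4 mm off. Last is the wide one, keeping this yaw.

Request:
step_arm(
  linear=[
    [-6, 18, 0],
    [-18, 53, 0],
    [-31, 90, 0],
    [-44, 128, 0],
    [-56, 162, 5],
    [-65, 187, 15],
    [-70, 200, 27],
    [-71, 204, 35],
  ],
  yaw=[0, 0, 0, 0, 0, 0, 0, 0],
  gripper=[1, 1, 1, 1, 1, 1, 1, 1],
)

```text
clock: 21.55
eef_pos: [672.3, 15.5, 133.2]
tool_rot: [-3.141, 0.004, 0.603]
force: [0.7, 0.7, -0.5]
width: 85.3
```

Request:
step_arm(
  linear=[
    [0, 0, 0],
    [0, 0, 0],
    [0, 0, 0],
  ],
  yaw=[0, 0, 0],
  gripper=[1, 1, 1],
)

```text
clock: 21.8
eef_pos: [672.9, 23.5, 136.5]
tool_rot: [-3.14, -0.001, 0.612]
force: [-0.0, 0.6, 0.3]
width: 85.5
```

```bash
python3 w.py wrist w4.png;python3 p.py 672.5 19.5 46 34.8
```

```text
lin [-2.7  2.7 90.9] yaw 0.005 now [673.1  23.2 136.9] 35.1 tilt [-3.14e+00 -2.00e-03] w 85.4 f [0.7 0.  0.1] t 21.85 rel az 33.0
```

View pics/w4.png

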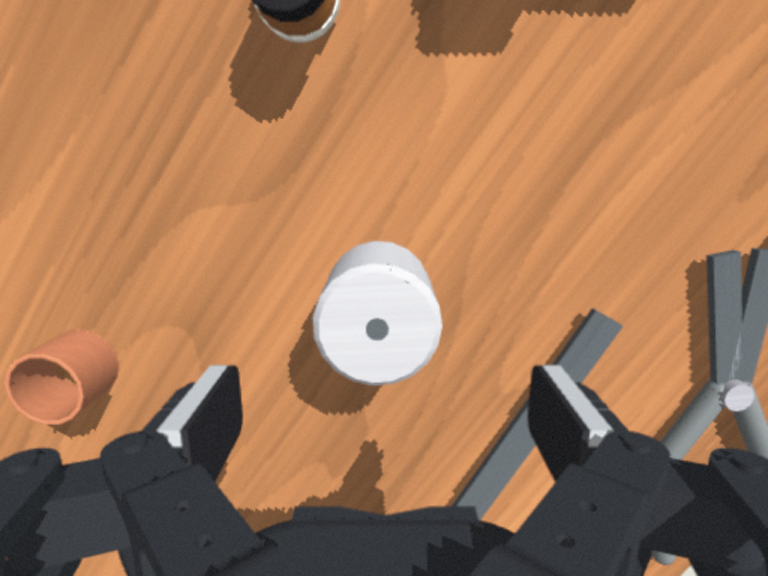

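The wide mandrel at (378,325) is centred, and the sleeve at (60,375) and jar are clear. I descend.

Request:
step_arm(
  linear=[
    [-2, 2, 15],
    [-2, 2, 40],
    [-2, 2, 70],
    [-2, 2, 87],
    [-2, 2, 90],
    [-2, 2, 90],
    [-2, 2, 90],
    [-2, 2, 90],
  ],
  yaw=[0, 0, 0, 0, 0, 0, 0, 0],
  gripper=[1, 1, 1, 1, 1, 1, -1, -1],
)

```text
clock: 22.52
eef_pos: [674.1, 17.8, 48.4]
tool_rot: [3.14, -0.003, 0.609]
force: [-0.2, -0.5, -0.2]
width: 64.1
```

Request:
step_arm(
  linear=[
    [0, 0, 0],
    [0, 0, 0],
    [0, 0, 0],
    [0, 0, 0],
    [0, 0, 0],
    [0, 0, 0],
  ],
  yaw=[0, 0, 0, 0, 0, 0],
  gripper=[-1, -1, -1, -1, -1, -1],
)

```text
clock: 23.02
eef_pos: [674.1, 17.3, 48.7]
tool_rot: [3.14, -0.003, 0.608]
force: [-1.5, 0.7, 5.8]
width: 54.2
```

Request:
step_arm(
  linear=[
    [0, 0, -15],
    [0, 0, -45],
    [0, 0, -80],
    [0, 0, -115],
    [0, 0, -140],
    [0, 0, -150],
    [0, 0, -150],
  ],
  yaw=[0, 0, 0, 0, 0, 0, 0],
  gripper=[-1, -1, -1, -1, -1, -1, -1],
)

```text
clock: 23.6
eef_pos: [674.2, 17.1, 199.9]
tool_rot: [3.139, -0.005, 0.608]
force: [0.3, 0.6, -4.4]
width: 54.6
```

```bash
python3 p.py 510.5 426.5 190 34.8
```

```text
lin [  99.4 -429.5    9.9] yaw 0.0 now [674.2  17.1 199.9] 34.8 tilt [ 3.139 -0.005] w 54.6 f [ 0.3  0.6 -4.4] t 23.6 rel az 33.0
```

Request:
step_arm(
  linear=[
    [4, -18, 0],
    [12, -52, 0],
    [21, -90, 0],
    [30, -128, 0],
    [39, -167, 0],
    [48, -206, 0],
    [57, -245, 0],
    [66, -284, 0],
  ],
  yaw=[0, 0, 0, 0, 0, 0, 0, 0],
  gripper=[-1, -1, -1, -1, -1, -1, -1, -1],
)

```text
clock: 24.27
eef_pos: [562.4, 288.2, 193.9]
tool_rot: [-3.141, 0.005, 0.608]
force: [0.5, 0.5, -5.4]
width: 54.4
```

Request:
step_arm(
  linear=[
    [9, -38, 0],
    [17, -74, 0],
    [24, -104, 0],
    [29, -126, 0],
    [32, -138, 0],
    [33, -144, 0],
    [33, -145, 5],
  ],
  yaw=[0, 0, 0, 0, 0, 0, 0],
  gripper=[-1, -1, -1, -1, -1, -1, -1],
)

```text
clock: 24.85
eef_pos: [508.6, 426.0, 190.7]
tool_rot: [3.141, 0.0, 0.609]
force: [0.4, 0.0, -3.9]
width: 54.8
```

```bash
python3 p.py 510.5 426.5 82 34.8
```

```text
lin [  1.9   0.7 108.7] yaw 0.002 now [508.6 426.  190.7] 34.9 tilt [3.141 0.   ] w 54.8 f [ 0.4  0.  -3.9] t 24.85 rel az -5.0
```

Request:
step_arm(
  linear=[
    [0, 0, 15],
    [0, 0, 45],
    [0, 0, 80],
    [0, 0, 103],
    [0, 0, 108],
    [0, 0, 108],
    [0, 0, 108],
    [0, 0, 108],
  ],
  yaw=[0, 0, 0, 0, 0, 0, 0, 0],
  gripper=[-1, -1, -1, -1, -1, -1, -1, -1],
)

```text
clock: 25.52
eef_pos: [510.5, 426.1, 85.3]
tool_rot: [-3.141, -0.004, 0.607]
force: [-0.2, -0.5, -3.8]
width: 54.5
```

```bash
python3 w.py side p9.png 100 270 230 380; python3 p.py 510.5 426.5 69 34.8
```

```text
lin [ 0.2 -0.1 16.5] yaw -0.0 now [510.4 426.3  85.5] 34.8 tilt [-3.141 -0.004] w 54.4 f [-0.1  0.3 -3.2] t 25.5667 rel az -5.0
```

View pics/p9.png

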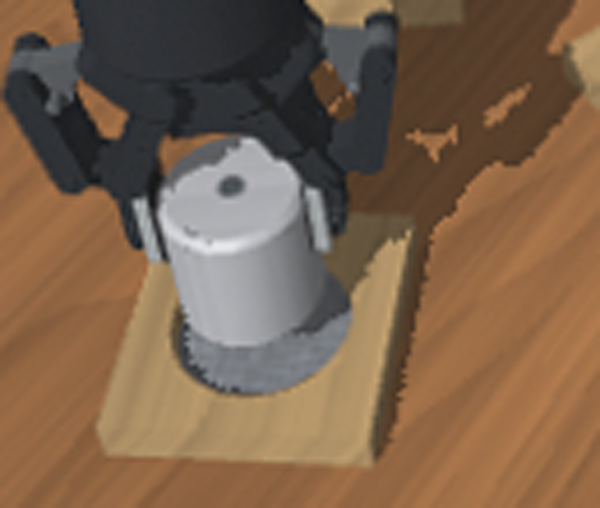

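Request:
step_arm(
  linear=[
    [0, 0, 5],
    [0, 0, 12],
    [0, 0, 16],
    [0, 0, 16],
    [0, 0, 16],
  ],
  yaw=[0, 0, 0, 0, 0],
  gripper=[-1, -1, -1, -1, -1],
)

```text
clock: 25.98
eef_pos: [508.6, 425.4, 66.8]
tool_rot: [3.141, 0.001, 0.608]
force: [-0.1, -0.2, -4.8]
width: 54.7
```

```bash
python3 w.py side p10.png 100 270 230 380; python3 p.py 510.5 426.5 59 34.8
```

```text
lin [1.9 0.2 8.1] yaw 0.001 now [508.8 425.6  67.1] 34.8 tilt [3.142 0.   ] w 54.6 f [ 0.9 -0.7 -4.9] t 26.0333 rel az -5.0
```

View pics/p10.png

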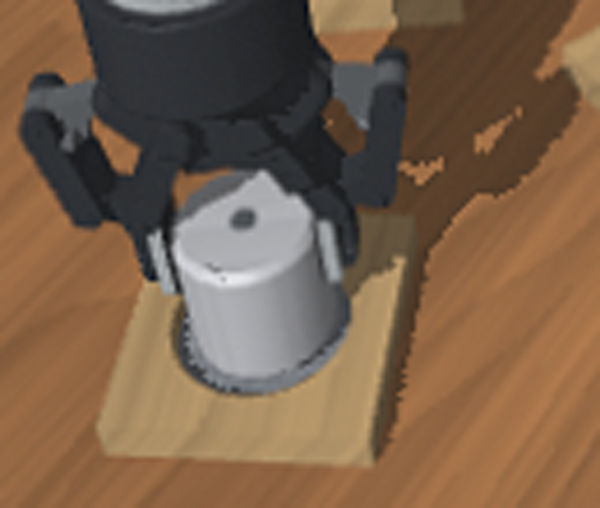

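The foot is well inside left to right and slightly near the front, so I nudge it 2 mm back and lower it.

Request:
step_arm(
  linear=[
    [1, 2, 0],
    [1, 2, 4],
    [1, 2, 7],
    [1, 2, 8],
    [1, 2, 8],
    [1, 2, 8],
  ],
  yaw=[0, 0, 0, 0, 0, 0],
  gripper=[-1, -1, -1, -1, -1, -1],
)

```text
clock: 26.53
eef_pos: [510.8, 424.6, 59.2]
tool_rot: [-3.142, 0.0, 0.608]
force: [0.8, -1.0, -4.0]
width: 54.4
```

Request:
step_arm(
  linear=[
    [0, 0, 0],
    [0, 0, 0],
    [0, 0, 0],
    [0, 0, 0],
    [0, 0, 0],
    [0, 0, 0],
    [0, 0, 0],
  ],
  yaw=[0, 0, 0, 0, 0, 0, 0],
  gripper=[0.3, 0.6, 1, 1, 1, 1, 1],
)

```text
clock: 27.12
eef_pos: [511.1, 424.7, 59.6]
tool_rot: [-3.142, -0.001, 0.608]
force: [0.4, -0.7, 0.3]
width: 85.8
```

Request:
step_arm(
  linear=[
    [0, 0, -15],
    [0, 0, -45],
    [0, 0, -85],
    [0, 0, -120],
    [0, 0, -150],
    [0, 0, -170],
    [0, 0, -170],
  ],
  yaw=[0, 0, 0, 0, 0, 0, 0],
  gripper=[1, 1, 1, 1, 1, 1, 1],
)

```text
clock: 27.7
eef_pos: [512.7, 426.9, 236.3]
tool_rot: [-3.14, -0.01, 0.608]
force: [0.5, 1.0, 0.5]
width: 85.4
```

```bash
python3 chk.py wide; python3 w.py side p11.png;python3 w.py scene p12.png;python3 p.py 510.5 426.5 230 34.8
```

```text
wide scene ztop 70.0 want 70 off [ 2.2 -0.5] [48. 55.] 30
scene no top
wide side ztop 69.7 want 70 off [-1.4  1.3] [54. 53.] 27
lin [ 1.6 -2.1 -2. ] yaw 0.001 now [510.4 423.8 228. ] 34.8 tilt [3.141e+00 3.000e-03] w 85.5 f [-0.4  0.2 -0.7] t 28.0 rel az -5.0
```

View pics/p11.png

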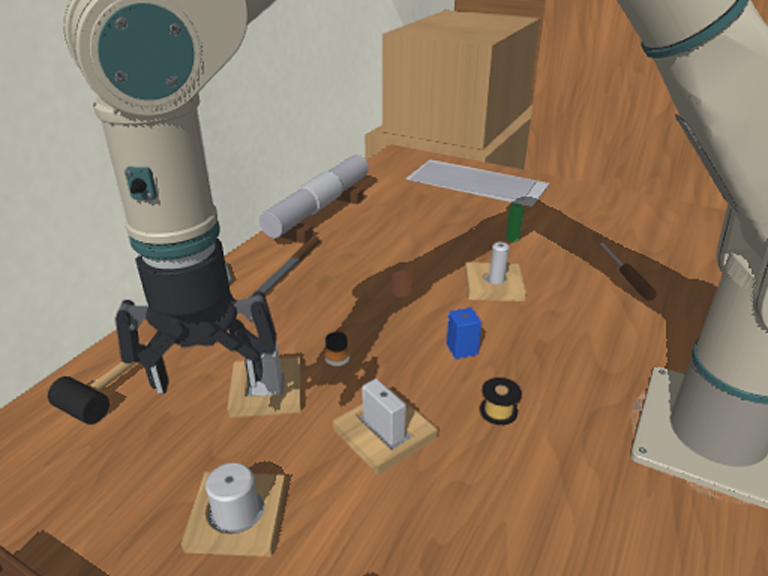

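View pics/p12.png

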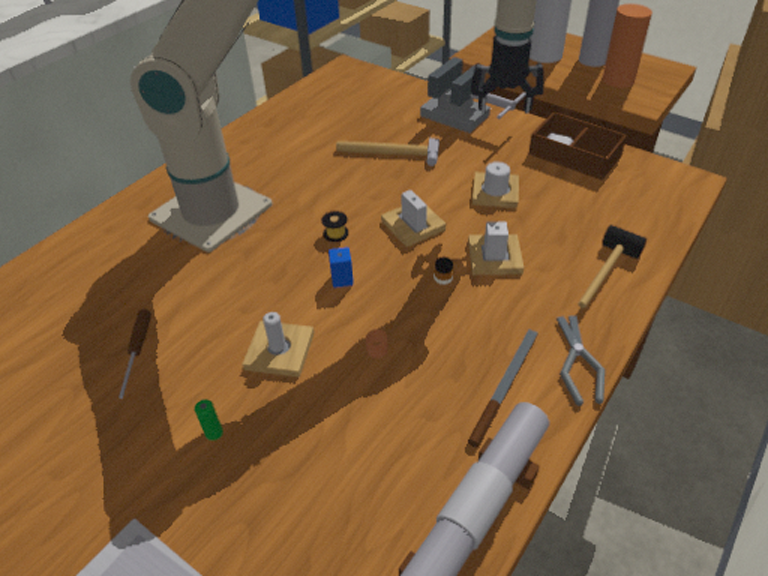

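All four stand in their blocks: side view wide (235,495), flat (384,412), square (265,370), slim (499,262). One more numeric check of the slim and square, plus the bystanders.

```bash
python3 chk.py slim square
python3 - <<'E'
from h import *
for cam in ['scene','side']:
    d=cams.get_image(cam);W=cloud(d)
    for n,h in [('flux_jar_center',45),('sleeve_center',35)]:
        r=cams.regions_of(cam,n)
        if r:
            t=r[0]['pixels']&(abs(W[...,2]-h)<5)
            if t.sum()>8: print(cam,n,np.round(cv2.minAreaRect(W[t][:,:2].astype(np.float32))[0],1))
    if cam=='scene': a=d['frame'][200:260,155:215]
    else: b=d['frame'][155:215,300:360]
save('p13.png',np.hstack([a,b]),6)
E
```

```text
slim scene ztop 91.4 want 90 off [-4.  -0.3] [27. 26.] 68
slim side ztop 88.7 want 90 off [-4.7  6.3] [24. 24.] 66
square scene ztop 81.6 want 80 off [-2.2 -1.5] [43. 41.] 28
square side ztop 78.5 want 80 off [-18.5   3.5] [22. 22.] 38
scene flux_jar_center [561.7 114.1]
scene sleeve_center [ 558.4 -109.9]
side flux_jar_center [559.1 116.9]
side sleeve_center [ 559.6 -109.7]
```

View pics/p13.png

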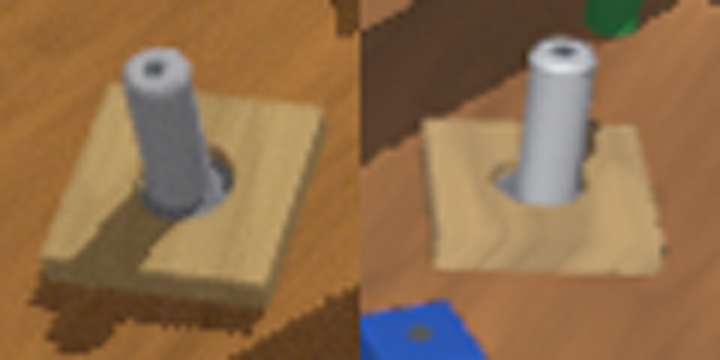

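The slim one sits off-centre, so I check its lean from its side surface before handing in.

Run:
```python
from h import *
from scipy.optimize import least_squares
for cam in ['scene','side']:
    d=cams.get_image(cam);W=cloud(d);P=W[np.isfinite(W[...,2])]
    q=P[(np.hypot(P[:,0]-411,P[:,1]+214)<32)&(P[:,2]>24)&(P[:,2]<84)]
    # cylinder with known radius, axis through (a,b)+(z-50)*(u,v)
    def f(x):
        dz=q[:,2]-50; return np.hypot(q[:,0]-x[0]-dz*x[2],q[:,1]-x[1]-dz*x[3])-15
    c=np.array(d['cam_to_world'])[:2,3]; g=q[:,:2].mean(0); g=g+(g-c)/np.linalg.norm(g-c)*10
    r=least_squares(f,[g[0],g[1],0,0],loss='soft_l1'); x=r.x
    print(cam,len(q),'centre z50',np.round(x[:2],1),'lean',np.round(x[2:],3),'foot',np.round(x[:2]-40*x[2:],1),'res',np.round(np.median(abs(f(x))),2))
```

```text
scene 168 centre z50 [ 407.5 -213.8] lean [-0.001  0.005] foot [ 407.5 -214. ] res 0.74
side 201 centre z50 [ 410.6 -215. ] lean [0.014 0.004] foot [ 410.  -215.2] res 0.84
```

The lean is below 0.02 rad and the foot is about 5 mm off, within the 12 mm limit. Handing in.

```bash
python3 -c "
from cell import ctrl
s=ctrl.read_state();print(s['clock'],s['force']);print(ctrl.finish_job())"
```

```text
28.8 [-0.46807226 -0.32143133 -0.25803951]
the job is handed in; nothing more can be done
None
```

All four silver mandrels are standing in their matching blocks, released, and I handed the job in at 28.8 s with the gripper open and well clear. The hand-in itself reports no verdict.

| Mandrel | Measured top (mm) | Expected top (mm) | Off recess centre (mm, approx.) |
|---|---|---|---|
| slim | 89–91 | 90 | 4–5 (scene 4; side 6–8) |
| flat | 74–76 | 75 | 1–3 |
| square | 79–82 | 80 | 3–4 |
| wide | 70 | 70 | 2 |

- **Slim mandrel:** it met the recess floor with about 32 N while still gripped, so I checked its lean separately. A cylinder fit to its side gave under 0.02 rad, with the foot 4 to 6 mm off centre.
- **Bystanders:** the jar and the sleeve measure within about 2 mm of where they started, and I never touched the green or blue look-alikes.
- **Disagreeing check:** the last side-camera reading of the square showed 18 mm off. The arm was hiding part of it, and the unobstructed earlier reading and the scene camera both put it within about 4 mm.

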